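# Comb scattered chopsticks into a snug row with a rake

### The arm

A 6-joint arm with a two-finger parallel gripper is mounted at the origin on a cart in front of the work surface, level with it; the furniture and walls round the work are solid. World frame = base frame: x ahead of the robot, y to its left, z up, the work surface at z = 0. Lengths are in mm, angles in rad, forces in N, time in s.
With the tool pointing down it reaches from about 375 to 900 mm from the base axis. Payload 3.1 kg.
Tool frame: the origin (TCP) lies on the centre line of the jaws, within the pads' length; the fingertips stand 25 mm ahead of it and the grasp point (between the pads) lies 6 mm ahead of it; z points along the fingers, y is the line along which they close (so a half turn about z gives the same grasp; the last joint's range is limited). The gripper opens to 85 mm and grips with 20 to 120 N. Pads are 22 mm wide; open, the fingers measure 114 mm over their backs; the gripper's body (76 mm by 85 mm) begins 54 mm behind the grasp point. The pads swing forward as they close: fully open they stand 13 mm farther back than shut.
Start: joints at [-1.365, 0.527, 1.433, -0, 1.181, -0.178], TCP at [234.05, -579.498, 256.31] pointing down, gripper open.
Joint ranges: [-3.08, 3.08], [-0.75, 2.2], [0.22, 2.44], [-1.43, 4.57], [0, 2.65], [-2.85, 2.85]. Speed limits (rad/s): [2.79, 2.79, 3.14, 3.14, 3.14, 3.14].

### API

Orientations are given as a unit quaternion [w, x, y, z].
In Python, from rig import r gives the robot as it stands. The module is installed in compiled form; this text tells all that it offers.
- The arm moves only by the tool carry_out, never from a script. Its argument "targets" is a list of rows, each an object with "travel": the shift along the tool's x, y, z in units of 25 mm (1.0 is 25 mm), a list of three; "yaw": the turn about the tool's z in units of 5 degrees (1.0 is 5 degrees). A call has 1 to 20 rows; each row is the pose to reach, as a shift and turn from the pose commanded when the call began, along the tool's axes at that moment; what a row does not reach only later rows make up. A row lasts 1/12 s, in which the tool goes at most 41.7 mm and 7.16 degrees, less where a joint would pass 70% of its speed; a pose out of reach is approached as far as the arm can. A call with a gripper value outside its range is refused whole. "claw" is the opening, from 0 (shut) to 1 (fully open), set as the call begins (left out, the last holds). The fingers move at their own pace and stop on an object; "grip_force" is the grip in N (left out, the last holds). Time passes only in rows, so rows that repeat a pose let the fingers close. It gives the time, the measured TCP pose, the force, the opening and the grip force at its end, in the units of the state.
- r.get_obs(): the state, without advancing time (a new reading comes with each control period).
- r.snapshot(name): name is "scene" or "top"; returns a dict with "frame" (384x512x3 uint8, red, green, blue), "depth" (384x512 float32, mm along the optical axis (not along the pixel's ray), 0 where there is no reading), "mtx" (3x3 intrinsics, pixels), "R" (3x3) and "t" (3): a world point X has camera coordinates R X + t. Camera axes: x right, y down, z forward; pixel columns grow to the right and rows downward; lengths in mm; the calibration is good to about 2 mm. A picture is of the moment at which its call begins.
- r.close_job(): hands the job in; it is judged then, once.
Trained networks look in a picture, given as the dict that the camera call returned (one of the last four; its "shot" number tells which), for a name from the list of things; names that differ only in an ending like _2 or _b are one class to them, and where a whole thing is asked for, a point or a joint stands for the part that bears it (a point fixed in the world has none). Each returns a list of dicts, best first, with "p" (0 to 1); they miss things now and then, are a little off and sometimes report something else, mostly with a low value. They report only what shows in the picture. A call takes as long as a camera call.
- r.recognise(picture, thing): "position" ([x, y, z] in mm, in world coordinates, good to about 4 mm: the middle of the surface that is visible of it).
- r.regions_of(picture, thing): "mask" (384x512 bool, what is visible of it).
- r.landmark_of(picture, thing): "position" ([x, y, z] in mm, in world coordinates, good to about 4 mm: a listed point, or the origin of a listed thing).
The state is a dict: "t": time; "joints": joint angles; "qvel": joint speeds; "joint_torque": joint torques, N m; "tcp_pos": TCP position; "ee_rot": TCP orientation; "wrist_force": force on the tool from outside, world axes, zero at the start; "wrist_torque": the same for the moment, N m; "finger_gap": finger opening in mm; "finger_force": force on a finger pad.
Only numpy, scipy, OpenCV 4.12 (cv2) and the standard library are available. Lean on these libraries where they do the work, as an engineer would, in place of code of your own. Each camera call takes 0.05 s, during which the arm holds its last target. There are 200 camera calls.

### The job

Take the wooden rake from its stand and, with its tines, comb the four scattered chopsticks to the right across the wooden tray onto the pale fence bar, until they lie parallel to it in one flat, closed row. At the end of the stroke hold the rake pressed on the row for about a second with about 9 N, enough to feel the whole row seated on the bar, but never push the sticks with 15 N or more, nor press the rake on the tray with 25 N. Then stand the rake back in its stand and let go; do not touch the chopsticks with the gripper, and leave the cup, the bowl and the mug where they are.

Things in the scene. Friction and masses are not known exactly. Their poses are not given: they have to be found in the camera images.
- tray: Brown wooden tray, 295 (x) x 272 (y) x 40 mm, fixed. Origin: centre of underside; z up. Floor z = 7.5 mm; inner walls y = +-124.5 mm (tops z = 36), x = +-136 mm (tops z = 40). By the wall at -y, on the robot's right, a pale fence bar, 262 (x) x 10 x 20 mm, is clamped parallel to x; its face to the sticks is anywhere from y = -113.5 to -91.5 mm: not measured, feel for it. It holds firm.
- rake: Wooden rake, 110-220 g, 104 mm tall. Bar 134 (x) x 24 (y) x 14 mm; below it one row of 8 round tines along x, 30 mm long, 6 mm thick, 17 mm apart, outermost at x = -59.5 and +59.5 mm. On the bar an upright dark grip block 36 (x) x 20 (y) mm, z = 44 to 104 mm: pinch it across its 20 mm (y). Origin: middle of the row at the tine tips; z up.
- stand: Fixed wooden stand: base 160 (x) x 50 (y) x 6 mm, two walls along x, 140 mm long, 9 mm thick, tops at z = 38 mm, a 14 mm slot between them along x at y = 0. The tines hang in the slot, the bar rests on the wall tops; the rake's origin is then 8 mm above the stand's, its x along the stand's x. Origin: centre of the underside, on the worktop.
- stick_1: Square bamboo chopstick, 150 x 8 x 8 mm, 18 g, one end red, lying along its x axis on the tray floor. Origin: middle of its underside (it starts as the first of the four counted from the fence bar).
- stick_2: Square bamboo chopstick, 150 x 8 x 8 mm, 18 g, one end red, lying along its x axis on the tray floor. Origin: middle of its underside (it starts as the second of the four counted from the fence bar).
- stick_3: Square bamboo chopstick, 150 x 8 x 8 mm, 18 g, one end red, lying along its x axis on the tray floor. Origin: middle of its underside (it starts as the third of the four counted from the fence bar).
- stick_4: Square bamboo chopstick, 150 x 8 x 8 mm, 18 g, one end red, lying along its x axis on the tray floor. Origin: middle of its underside (it starts as the fourth of the four counted from the fence bar).
- tea_cup: Small blue and white tea cup, 81 mm wide, 68 mm tall, loose bystander behind the stand. Origin: centre of its underside.
- brown_bowl: Small dark brown bowl, 88 mm wide, 40 mm tall, loose bystander on the front of the stove. Origin: centre of its underside.
- mug: Speckled beige mug with handle, 85 x 115 x 81 mm, loose bystander at the back of the stove. Origin: centre of its underside.

How it is judged:
By the outcome, as a careful person would: the job done as asked, in the order asked, and still so for the second after the job is handed in, with the robot touching nothing.
It also fails if it takes over 64 s, if anything falls off the work surface, if the arm or the gripper's body presses on something with over 40 N, if the wrist force passes 120 N, or if a joint passes its speed limit or range.

## Working session

There is one attempt and no reset: what is moved stays moved. The work goes in short steps, Python scripts to look and compute and a tool call to move; the robot and the scene stay as the last step left them, time stands still between calls to the robot, and variables do not carry over. Pictures are saved under pics/ and viewed, at most 10 in all, crops included, and the job is handed in when it is done.

Besides the shell and the picture viewer there is one more tool, called in YAML: its name, and indented under it one key for each argument. carry_out: Moves the arm, as the interface text tells. Its arguments: {"type":"object","properties":{"targets":{"type":"array","items":{"type":"object","properties":{"travel":{"type":"array","items":{"type":"number"}},"yaw":{"type":"number"}}}},"claw":{"type":"number"},"grip_force":{"type":"number"}},"required":["targets"]}

```bash
mkdir -p pics
cat > h.py <<'E'
import numpy as np,cv2
from rig import r
def world(s,u,v):
    d=s["depth"][v,u].astype(float);K=s["mtx"]
    c=np.stack([(u-K[0,2])/K[0,0]*d,(v-K[1,2])/K[1,1]*d,d],-1)
    return (c-s["t"])@s["R"]
def cloud(s,m):
    v,u=np.nonzero(m&(s["depth"]>0));return world(s,u,v)
E
python3 - <<'E'
from h import *
np.set_printoptions(precision=3,suppress=True)
a=r.snapshot("top");b=r.snapshot("scene")
cv2.imwrite("pics/a.png",np.hstack([a["frame"],b["frame"]])[:,:,::-1][:, :1024]) if 0 else None
cv2.imwrite("pics/top.png",cv2.resize(a["frame"][:,:,::-1],(800,600)));cv2.imwrite("pics/scene.png",cv2.resize(b["frame"][:,:,::-1],(800,600)))
o=r.get_obs();print(o)
for n in ["tray","rake","stand","stick_1","tea_cup","brown_bowl"]:
    for nm,s in (("top",a),("scene",b)):
        print(n,nm,[(np.round(x["position"],1),round(x["p"],2)) for x in r.landmark_of(s,n)][:6])
E
```

```text
{'t': 0.1, 'joints': array([-1.366,  0.528,  1.434,  0.   ,  1.181, -0.178]), 'qvel': array([ 0.001, -0.001, -0.003, -0.001, -0.   , -0.001]), 'joint_torque': array([  0.   , -44.33 , -17.859,  -0.   ,   0.004,   0.   ]), 'tcp_pos': array([ 233.932, -578.924,  255.419]), 'ee_rot': array([-0.001,  0.982,  0.191, -0.   ]), 'wrist_force': array([ 0.349,  0.481, -0.384]), 'wrist_torque': array([ 0.038,  0.01 , -0.029]), 'finger_force': 0.0, 'finger_gap': 85.02840053061293}
tray top [(array([ 526.9, -275. ,    0.1]), 0.81)]
tray scene [(array([ 519.6, -280.8,    0.1]), 0.64)]
rake top [(array([498.5, -42.3,   8.2]), 0.71)]
rake scene [(array([ 519.4, -278.7,    0. ]), 0.61), (array([500.8, -39.5,   5.3]), 0.59)]
stand top [(array([504.6, -38.6,   1.5]), 0.61)]
stand scene [(array([500.6, -36.4,   1.4]), 0.58)]
stick_1 top [(array([ 534.3, -341.8,   10.2]), 0.72), (array([ 514.4, -260.9,    4.9]), 0.62), (array([ 524.2, -301.8,    7.4]), 0.61), (array([ 510.2, -211.5,    5.9]), 0.59)]
stick_1 scene [(array([ 507.8, -217.1,    7.7]), 0.79), (array([ 523.1, -297.1,    7.4]), 0.65), (array([ 528.4, -341.2,    6.8]), 0.57), (array([ 513. , -261.4,    6.5]), 0.56)]
tea_cup top [(array([676.7, -33. ,   2. ]), 0.73), (array([678.8, 130. ,  -9.9]), 0.31)]
tea_cup scene [(array([678.7, -30.5,  -2. ]), 0.89), (array([ 515.7, -257.9,    7.6]), 0.58), (array([ 521.8, -296.7,    8. ]), 0.16)]
brown_bowl top []
brown_bowl scene [(array([362.7, 107.8, -11.5]), 0.78), (array([ 517.7, -280.1,    0.1]), 0.28)]
```

View pics/top.png

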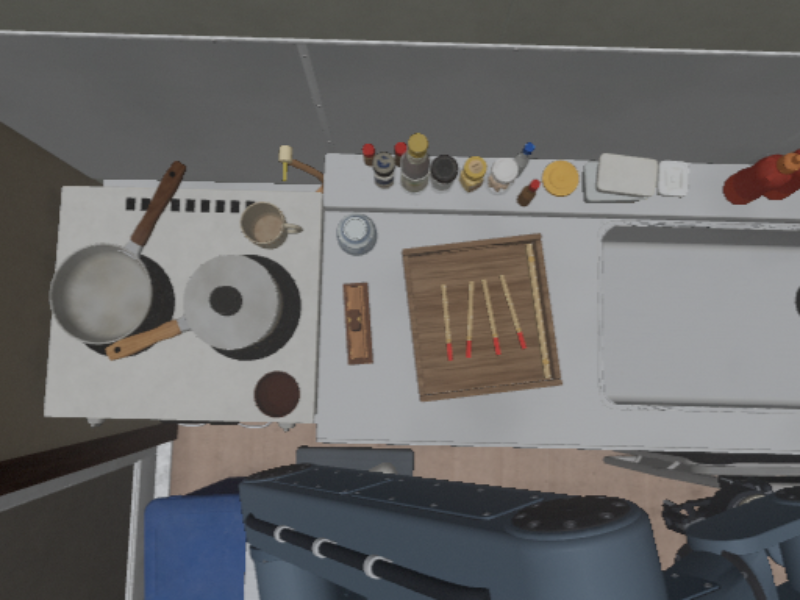

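View pics/scene.png

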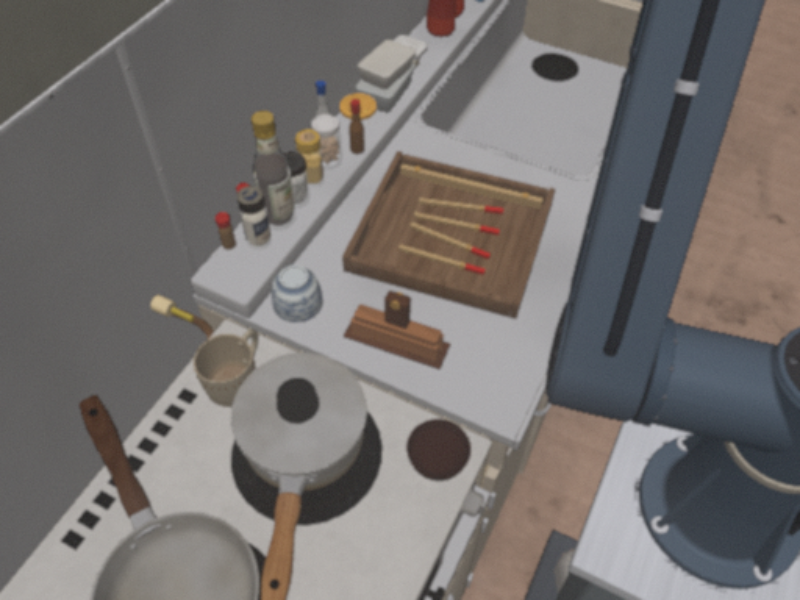

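Run:
```python
from h import *
np.set_printoptions(precision=1,suppress=True)
def rect(P,z0,z1):
    Q=P[(P[:,2]>z0)&(P[:,2]<z1)]
    if len(Q)<8:return None
    (c,s,an)=cv2.minAreaRect(Q[:,:2].astype(np.float32));return np.round(c,1),np.round(s,1),round(an,2),len(Q),np.median(Q[:,2]).round(1)
for nm in("top","scene"):
    s=r.snapshot(nm)
    for n in ["tray","rake","stand","stick_1"]:
        for q in r.regions_of(s,n)[:4]:
            if q["p"]<.5: continue
            P=cloud(s,cv2.erode(q["mask"].astype(np.uint8),np.ones((2,2)))>0 if n=="tray" else q["mask"])
            print(nm,n,q["p"],len(P),np.percentile(P,[1,50,99],axis=0).tolist() and np.percentile(P,[1,50,99],axis=0).round(0).tolist())
            if n=="rake": print(" grip top",rect(P,100,112)," bar",rect(P,47,57))
            if n=="tray": print(" rim",rect(P,33,46))
            if n=="stand": print(" base",rect(P,3,9),rect(P,33,43))
            if n=="stick_1": print(" st",rect(P,11,20))
    if nm=="top":
        v,u=np.mgrid[0:384,0:512];W=world(s,u,v)
        m=(s["depth"]>0)&(abs(W[...,0]-520)<160)&(abs(W[...,1]+280)<150)
        # height profile along y at columns of x
        for x in (450,520,590):
            k=m&(abs(W[...,0]-x)<8);P=W[k]
            print(x,[(int(y),round(float(np.median(P[abs(P[:,1]-y)<2,2])),0)) for y in range(-425,-360,4) if (abs(P[:,1]-y)<2).any()])
            print(x,[(int(y),round(float(np.median(P[abs(P[:,1]-y)<2,2])),0)) for y in range(-165,-132,4) if (abs(P[:,1]-y)<2).any()])
```

```text
top tray 0.86 7815 [[372.0, -415.0, 1.0], [519.0, -277.0, 8.0], [670.0, -137.0, 42.0]]
 rim (array([ 521.3, -275.3]), array([293.8, 270.1]), 8.27, 1039, np.float64(37.5))
top tray 0.68 645 [[324.0, 71.0, -6.0], [361.0, 113.0, 8.0], [402.0, 150.0, 33.0]]
 rim None
top rake 0.83 373 [[439.0, -52.0, 41.0], [499.0, -38.0, 53.0], [568.0, -22.0, 115.0]]
 grip top (array([504.3, -38. ]), array([34. , 19.5]), 1.75, 64, np.float64(109.8))  bar (array([503.4, -37. ]), array([131.3,  24. ]), 5.69, 251, np.float64(51.3))
top stand 0.95 499 [[427.0, -66.0, -1.0], [491.0, -46.0, 7.0], [581.0, -6.0, 53.0]]
 base (array([505.2, -36.9]), array([159. ,  50.1]), 5.55, 239, np.float64(5.7)) (array([505.3, -37. ]), array([138.2,  32. ]), 5.62, 113, np.float64(37.4))
top stand 0.51 8257 [[371.0, -415.0, 1.0], [522.0, -276.0, 8.0], [673.0, -134.0, 42.0]]
 base (array([ 521.5, -269.6]), array([272.8, 261.9]), 8.17, 4786, np.float64(6.4)) (array([ 522.3, -274. ]), array([294.7, 271.5]), 8.26, 1146, np.float64(37.5))
top stick_1 0.61 131 [[441.0, -220.0, 8.0], [507.0, -210.0, 14.0], [581.0, -199.0, 21.0]]
 st
[... 2122 characters left out ...]
[579.0, -9.0, 40.0]]
 base (array([501.6, -35.2]), array([160. ,  48.9]), 7.03, 320, np.float64(5.4)) (array([500.5, -25.2]), array([138.2,   9.3]), 5.93, 170, np.float64(36.1))
scene stick_1 0.8 197 [[438.0, -221.0, 6.0], [505.0, -211.0, 13.0], [579.0, -200.0, 17.0]]
 st (array([ 507.1, -211.1]), array([143.7,  11.9]), 6.19, 155, np.float64(13.9))
scene stick_1 0.75 158 [[465.0, -361.0, 6.0], [541.0, -336.0, 13.0], [600.0, -315.0, 17.0]]
 st (array([ 532.4, -339.7]), array([146.7,  12. ]), 18.41, 119, np.float64(13.6))
scene stick_1 0.55 244 [[448.0, -321.0, 4.0], [508.0, -300.0, 12.0], [590.0, -281.0, 19.0]]
 st (array([ 519.4, -297.5]), array([147. ,  14.7]), 13.11, 149, np.float64(13.9))
```

The top view shows the stand and rake at about (355,322), the tray centre at (480,317) with the fence on its right at (540,310), and four sticks between (445,285) and (525,350). The scene view agrees. The cup is behind the stand, and the bowl and mug are on the stove.

```bash
cat >> h.py <<'E'
def yaw():
    w,x,y,z=r.get_obs()["ee_rot"];return np.degrees(2*np.arctan2(y,x))
def to(p,th):
    "row units from measured pose to world TCP p, tool x heading th deg"
    o=r.get_obs();a=np.radians(yaw());d=np.array(p)-o["tcp_pos"]
    print("travel",np.round([(d[0]*np.cos(a)+d[1]*np.sin(a))/25,(d[0]*np.sin(a)-d[1]*np.cos(a))/25,-d[2]/25],3),"yaw",round(((yaw()-th+180)%360-180)/5,3),"t",round(o["t"],2),"tcp",o["tcp_pos"].round(2),"th",round(yaw()%360,2),"F",o["wrist_force"].round(2))
E
python3 -c "
from h import *
to([503.3,-37.5,180],5.7)"
```

```text
travel [ 18.105 -16.07    3.052] yaw 3.258 t 1.2 tcp [ 234.05 -579.51  256.3 ] th 21.99 F [-0.38  0.86  0.17]
```

carry_out:
  targets:
    - {"travel":[1.2,-1.07,0],"yaw":0.3}
    - {"travel":[2.4,-2.1,0],"yaw":0.6}
    - {"travel":[3.6,-3.2,0.1],"yaw":0.9}
    - {"travel":[4.8,-4.3,0.2],"yaw":1.2}
    - {"travel":[6.0,-5.3,0.4],"yaw":1.5}
    - {"travel":[7.2,-6.4,0.6],"yaw":1.8}
    - {"travel":[8.4,-7.5,0.8],"yaw":2.1}
    - {"travel":[9.6,-8.5,1.0],"yaw":2.4}
    - {"travel":[10.8,-9.6,1.2],"yaw":2.7}
    - {"travel":[12.0,-10.7,1.4],"yaw":3.0}
    - {"travel":[13.2,-11.7,1.6],"yaw":3.2}
    - {"travel":[14.4,-12.8,1.8],"yaw":3.26}
    - {"travel":[15.6,-13.9,2.0],"yaw":3.26}
    - {"travel":[16.6,-14.8,2.3],"yaw":3.26}
    - {"travel":[17.4,-15.5,2.6],"yaw":3.26}
    - {"travel":[17.9,-15.9,2.9],"yaw":3.26}
    - {"travel":[18.1,-16.07,3.05],"yaw":3.26}
    - {"travel":[18.1,-16.07,3.05],"yaw":3.26}
    - {"travel":[18.1,-16.07,3.05],"yaw":3.26}
    - {"travel":[18.1,-16.07,3.05],"yaw":3.26}
  claw: 0.75

```text
t: 2.87
tcp_pos: [503.1, -38.6, 180.4]
ee_rot: [0.0, 0.999, 0.049, 0.0]
wrist_force: [0.5, -1.4, 0.2]
finger_gap: 64.1
finger_force: 0.0
```

```bash
python3 -c "
from h import *
to([503.3,-37.5,89],5.7);print(r.get_obs()['joints'])"
```

```text
travel [ 0.014 -0.043  3.655] yaw -0.014 t 2.87 tcp [503.07 -38.6  180.38] th 5.63 F [ 0.53 -1.37  0.18]
[-2.98187397e-01  4.80753446e-01  1.80732660e+00 -4.94807575e-04
  8.53121203e-01  1.17470474e+00]
```

carry_out:
  targets:
    - {"travel":[0,0,0.6]}
    - {"travel":[0,0,1.2]}
    - {"travel":[0,0,1.8]}
    - {"travel":[0,0,2.4]}
    - {"travel":[0,0,3.0]}
    - {"travel":[0,0,3.4]}
    - {"travel":[0,0,3.64]}
    - {"travel":[0,0,3.64]}
    - {"travel":[0,0,3.64]}
    - {"travel":[0,0,3.64]}

```text
schema error: expected keys travel, yaw
```

Run:
```python
from h import *
to([503.3,-37.5,89],5.7)
s=r.snapshot("scene");cv2.imwrite("pics/c.png",cv2.resize(s["frame"][160:270,190:340,::-1],(750,550),interpolation=3))
```

```text
travel [ 0.014 -0.043  3.655] yaw -0.014 t 2.87 tcp [503.07 -38.6  180.38] th 5.63 F [ 0.53 -1.37  0.18]
```

View pics/c.png

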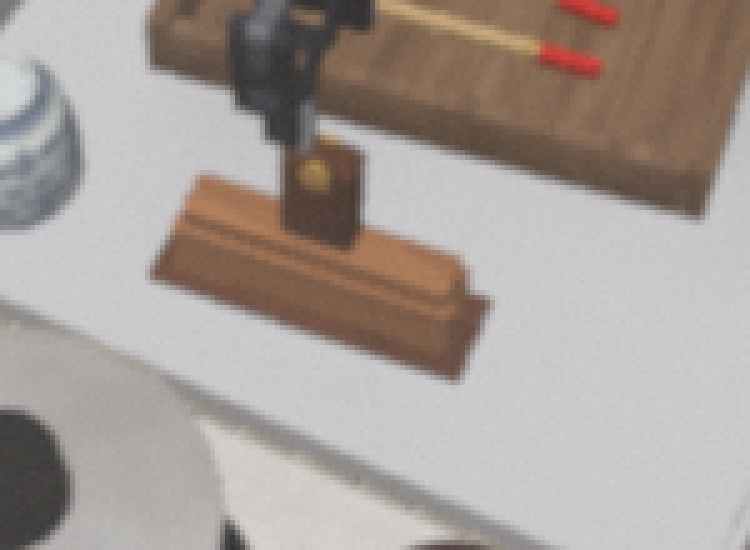

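The gripper hangs above the rake at (275,90). The grip block (320,195) is clear below it and the bar is seated on the stand. The call needs both keys in every row.

carry_out:
  targets:
    - {"travel":[0,0,0.6],"yaw":0}
    - {"travel":[0,0,1.2],"yaw":0}
    - {"travel":[0,0,1.8],"yaw":0}
    - {"travel":[0,0,2.4],"yaw":0}
    - {"travel":[0,0,3.0],"yaw":0}
    - {"travel":[0,0,3.4],"yaw":0}
    - {"travel":[0,0,3.64],"yaw":0}
    - {"travel":[0,0,3.64],"yaw":0}
    - {"travel":[0,0,3.64],"yaw":0}
    - {"travel":[0,0,3.64],"yaw":0}

```text
t: 3.75
tcp_pos: [503.7, -37.9, 89.7]
ee_rot: [0.0, 0.999, 0.049, 0.001]
wrist_force: [0.2, 0.3, -0.0]
finger_gap: 64.1
finger_force: 0.0
```

Run:
```python
from h import *
to([503.3,-37.5,89],5.7)
```

```text
travel [-0.014 -0.016  0.029] yaw -0.005 t 3.75 tcp [503.68 -37.87  89.73] th 5.67 F [ 0.16  0.34 -0.04]
```

carry_out:
  targets:
    - {"travel":[0,0,0],"yaw":0}
    - {"travel":[0,0,0],"yaw":0}
    - {"travel":[0,0,0],"yaw":0}
    - {"travel":[0,0,0],"yaw":0}
    - {"travel":[0,0,0],"yaw":0}
    - {"travel":[0,0,0],"yaw":0}
    - {"travel":[0,0,0],"yaw":0}
    - {"travel":[0,0,0],"yaw":0}
    - {"travel":[0,0,0],"yaw":0}
    - {"travel":[0,0,0],"yaw":0}
  claw: 0
  grip_force: 100

```text
t: 4.58
tcp_pos: [503.4, -37.5, 89.3]
ee_rot: [0.0, 0.999, 0.05, 0.0]
wrist_force: [-0.6, 0.2, 4.4]
finger_gap: 19.1
finger_force: 98.0
```

Run:
```python
from h import *
to([503.3,-37.5,89],5.7)
```

```text
travel [-0.003 -0.002  0.013] yaw -0.002 t 4.58 tcp [503.39 -37.55  89.33] th 5.69 F [-0.58  0.21  4.4 ]
```

carry_out:
  targets:
    - {"travel":[0,0,-0.4],"yaw":0}
    - {"travel":[0,0,-0.9],"yaw":0}
    - {"travel":[0,0,-1.5],"yaw":0}
    - {"travel":[0,0,-2.1],"yaw":0}
    - {"travel":[0,0,-2.6],"yaw":0}
    - {"travel":[-0.04,0.5,-2.8],"yaw":-0.05}
    - {"travel":[-0.08,1.1,-2.8],"yaw":-0.1}
    - {"travel":[-0.14,1.8,-2.8],"yaw":-0.2}
    - {"travel":[-0.2,2.5,-2.8],"yaw":-0.25}
    - {"travel":[-0.26,3.3,-2.8],"yaw":-0.3}
    - {"travel":[-0.32,4.1,-2.8],"yaw":-0.4}
    - {"travel":[-0.38,4.8,-2.8],"yaw":-0.45}
    - {"travel":[-0.43,5.4,-2.8],"yaw":-0.5}
    - {"travel":[-0.455,5.82,-2.7],"yaw":-0.5}
    - {"travel":[-0.455,5.82,-2.5],"yaw":-0.5}
    - {"travel":[-0.455,5.82,-2.5],"yaw":-0.5}
    - {"travel":[-0.455,5.82,-2.5],"yaw":-0.5}
    - {"travel":[-0.455,5.82,-2.5],"yaw":-0.5}
    - {"travel":[-0.455,5.82,-2.5],"yaw":-0.5}

```text
t: 6.17
tcp_pos: [506.1, -182.4, 151.5]
ee_rot: [-0.0, 0.997, 0.072, -0.0]
wrist_force: [0.7, -0.3, -0.6]
finger_gap: 18.7
finger_force: 97.7
```

Run:
```python
from h import *
to([506.4,-183.4,91.5],8.2)
s=r.snapshot("scene")
for q in r.regions_of(s,"rake")[:1]:
    P=cloud(s,q["mask"]);print(q["p"],np.percentile(P,[1,50,99],axis=0).round(1))
    B=P[abs(P[:,2]-(r.get_obs()["tcp_pos"][2]-81+44))<4];print(cv2.minAreaRect(B[:,:2].astype(np.float32)),np.median(B[:,2]),len(B), np.polyfit(B[:,0],B[:,2],1))
cv2.imwrite("pics/d.png",cv2.resize(s["frame"][100:240,200:370,::-1],(728,600),interpolation=3))
```

```text
travel [0.004 0.041 2.4  ] yaw 0.011 t 6.17 tcp [ 506.14 -182.39  151.51] th 8.26 F [ 0.69 -0.29 -0.59]
0.92 [[ 438.2 -275.4    4.9]
 [ 492.7 -176.9  111.9]
 [ 592.1 -160.8  172.2]]
((503.079833984375, -180.4281005859375), (133.00341796875, 26.473602294921875), 8.650308609008789) 113.18778622540296 324 [1.86138212e-03 1.12278035e+02]
```

View pics/d.png

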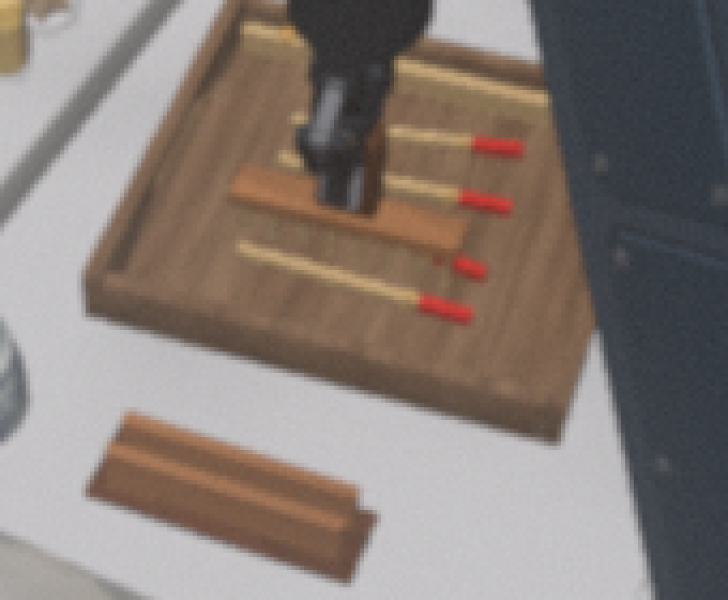

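The rake is held level at (345,210) and the stand is empty. The rake is clear of stick 4, which shows at (350,280). Lowering behind stick 4.

carry_out:
  targets:
    - {"travel":[0,0,0.5],"yaw":0}
    - {"travel":[0,0,1.0],"yaw":0}
    - {"travel":[0,0,1.5],"yaw":0}
    - {"travel":[0,0,1.9],"yaw":0}
    - {"travel":[0,0,2.2],"yaw":0}
    - {"travel":[0,0,2.35],"yaw":0}
    - {"travel":[0,0,2.4],"yaw":0}
    - {"travel":[0,0,2.4],"yaw":0}
    - {"travel":[0,0,2.4],"yaw":0}
    - {"travel":[0,0,2.4],"yaw":0}
    - {"travel":[0,0,2.4],"yaw":0}
    - {"travel":[0,0,2.4],"yaw":0}

```text
t: 7.27
tcp_pos: [506.5, -183.6, 92.0]
ee_rot: [0.0, 0.997, 0.071, 0.0]
wrist_force: [-0.2, 0.1, -1.8]
finger_gap: 18.5
finger_force: 97.7
```

Run:
```python
from h import *
c=np.array([519.5,-274.5]);uy=np.array([-np.sin(np.radians(8.2)),np.cos(np.radians(8.2))])
to([*(c-52*uy),91.2],8.2)
s=r.snapshot("top");cv2.imwrite("pics/e.png",cv2.resize(s["frame"][140:260,245:365,::-1],(600,600),interpolation=3))
```

```text
travel [-3.000e-03  5.754e+00  3.100e-02] yaw -0.003 t 7.27 tcp [ 506.52 -183.58   91.97] th 8.19 F [-0.17  0.05 -1.84]
```

View pics/e.png

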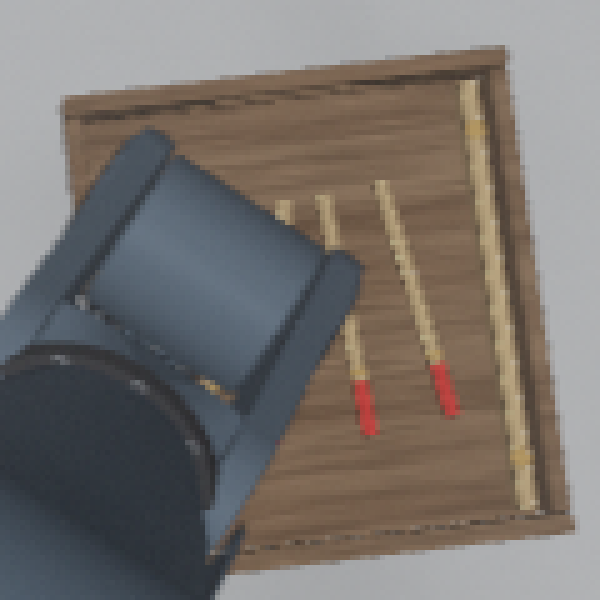

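The view from above is mostly covered by the arm. Sticks 1 and 2 show at (415,300) and (345,310), and the fence at (500,300). Now the stroke.

carry_out:
  targets:
    - {"travel":[0,0.1,0.02],"yaw":0}
    - {"travel":[0,0.25,0.03],"yaw":0}
    - {"travel":[0,0.4,0.03],"yaw":0}
    - {"travel":[0,0.55,0.03],"yaw":0}
    - {"travel":[0,0.7,0.03],"yaw":0}
    - {"travel":[0,0.85,0.03],"yaw":0}
    - {"travel":[0,1.0,0.03],"yaw":0}
    - {"travel":[0,1.18,0.03],"yaw":0}
    - {"travel":[0,1.36,0.03],"yaw":0}
    - {"travel":[0,1.54,0.03],"yaw":0}
    - {"travel":[0,1.72,0.03],"yaw":0}
    - {"travel":[0,1.9,0.03],"yaw":0}
    - {"travel":[0,2.08,0.03],"yaw":0}
    - {"travel":[0,2.26,0.03],"yaw":0}
    - {"travel":[0,2.44,0.03],"yaw":0}
    - {"travel":[0,2.6,0.03],"yaw":0}
    - {"travel":[0,2.76,0.03],"yaw":0}
    - {"travel":[0,2.9,0.03],"yaw":0}
    - {"travel":[0,3.0,0.03],"yaw":0}
    - {"travel":[0,3.0,0.03],"yaw":0}

```text
t: 8.98
tcp_pos: [517.2, -258.4, 90.9]
ee_rot: [0.0, 0.997, 0.071, 0.0]
wrist_force: [-0.0, 0.1, -1.6]
finger_gap: 18.8
finger_force: 97.7
```

Run:
```python
from h import *
c=np.array([519.5,-274.5]);uy=np.array([-np.sin(np.radians(8.2)),np.cos(np.radians(8.2))])
to([*(c-52*uy),91.2],8.2)
```

```text
travel [-1.000e-03  2.731e+00 -1.400e-02] yaw -0.006 t 8.98 tcp [ 517.24 -258.38   90.86] th 8.17 F [-0.04  0.06 -1.62]
```

carry_out:
  targets:
    - {"travel":[0,0.1,0],"yaw":0}
    - {"travel":[0,0.25,0],"yaw":0}
    - {"travel":[0,0.4,0],"yaw":0}
    - {"travel":[0,0.55,0],"yaw":0}
    - {"travel":[0,0.7,0],"yaw":0}
    - {"travel":[0,0.85,0],"yaw":0}
    - {"travel":[0,1.0,0],"yaw":0}
    - {"travel":[0,1.15,0],"yaw":0}
    - {"travel":[0,1.3,0],"yaw":0}
    - {"travel":[0,1.45,0],"yaw":0}
    - {"travel":[0,1.6,0],"yaw":0}
    - {"travel":[0,1.75,0],"yaw":0}
    - {"travel":[0,1.9,0],"yaw":0}
    - {"travel":[0,2.05,0],"yaw":0}
    - {"travel":[0,2.2,0],"yaw":0}
    - {"travel":[0,2.35,0],"yaw":0}
    - {"travel":[0,2.5,0],"yaw":0}
    - {"travel":[0,2.6,0],"yaw":0}
    - {"travel":[0,2.6,0],"yaw":0}
    - {"travel":[0,2.6,0],"yaw":0}

```text
t: 10.65
tcp_pos: [526.3, -322.4, 90.8]
ee_rot: [0.0, 0.997, 0.071, 0.0]
wrist_force: [0.2, 0.2, 0.1]
finger_gap: 18.9
finger_force: 97.7
```

Run:
```python
from h import *
c=np.array([519.5,-274.5]);uy=np.array([-np.sin(np.radians(8.2)),np.cos(np.radians(8.2))])
to([*(c-72*uy),91.2],8.2);print(r.get_obs()["wrist_torque"])
s=r.snapshot("scene");cv2.imwrite("pics/f.png",cv2.resize(s["frame"][90:200,215:365,::-1],(750,550),interpolation=3))
```

```text
travel [ 0.004  0.947 -0.016] yaw -0.005 t 10.65 tcp [ 526.3  -322.36   90.79] th 8.18 F [0.22 0.23 0.05]
[0.00391573 0.01533628 0.0030703 ]
```

View pics/f.png

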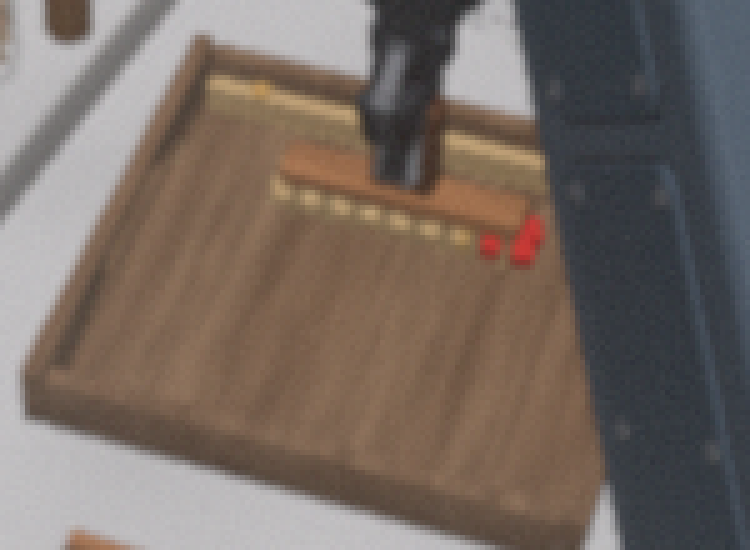

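The sticks lie gathered ahead of the tines (red ends at 530,240), and the fence is about 20 mm further on. Closing in gently.

carry_out:
  targets:
    - {"travel":[0,0.06,0],"yaw":0}
    - {"travel":[0,0.14,0],"yaw":0}
    - {"travel":[0,0.22,0],"yaw":0}
    - {"travel":[0,0.3,0],"yaw":0}
    - {"travel":[0,0.38,0],"yaw":0}
    - {"travel":[0,0.46,0],"yaw":0}
    - {"travel":[0,0.54,0],"yaw":0}
    - {"travel":[0,0.6,0],"yaw":0}
    - {"travel":[0,0.65,0],"yaw":0}
    - {"travel":[0,0.69,0],"yaw":0}
    - {"travel":[0,0.72,0],"yaw":0}
    - {"travel":[0,0.74,0],"yaw":0}
    - {"travel":[0,0.76,0],"yaw":0}

```text
t: 11.78
tcp_pos: [528.9, -340.8, 90.8]
ee_rot: [-0.0, 0.997, 0.071, -0.0]
wrist_force: [-0.3, -0.2, -1.1]
finger_gap: 18.8
finger_force: 97.6
```

carry_out:
  targets:
    - {"travel":[0,0.02,0],"yaw":0}
    - {"travel":[0,0.04,0],"yaw":0}
    - {"travel":[0,0.06,0],"yaw":0}
    - {"travel":[0,0.08,0],"yaw":0}

```text
t: 12.12
tcp_pos: [529.2, -342.8, 90.8]
ee_rot: [-0.0, 0.997, 0.071, -0.0]
wrist_force: [0.2, 0.1, -1.4]
finger_gap: 19.0
finger_force: 97.6
```

carry_out:
  targets:
    - {"travel":[0,0.02,0],"yaw":0}
    - {"travel":[0,0.04,0],"yaw":0}

```text
t: 12.28
tcp_pos: [529.4, -343.8, 90.8]
ee_rot: [-0.0, 0.997, 0.071, -0.0]
wrist_force: [0.8, 0.7, -0.7]
finger_gap: 19.2
finger_force: 97.6
```

carry_out:
  targets:
    - {"travel":[0,0.02,0],"yaw":0}
    - {"travel":[0,0.04,0],"yaw":0}

```text
t: 12.45
tcp_pos: [529.5, -344.8, 90.8]
ee_rot: [-0.0, 0.997, 0.071, -0.0]
wrist_force: [-0.4, 0.1, -2.2]
finger_gap: 18.8
finger_force: 97.6
```

carry_out:
  targets:
    - {"travel":[0,0.02,0],"yaw":0}
    - {"travel":[0,0.04,0],"yaw":0}

```text
t: 12.62
tcp_pos: [529.7, -345.8, 90.8]
ee_rot: [0.0, 0.997, 0.071, 0.0]
wrist_force: [0.0, -0.7, -1.0]
finger_gap: 18.8
finger_force: 97.6
```

carry_out:
  targets:
    - {"travel":[0,0.02,0],"yaw":0}
    - {"travel":[0,0.03,0],"yaw":0}

```text
t: 12.78
tcp_pos: [529.8, -346.6, 90.8]
ee_rot: [0.0, 0.997, 0.071, 0.0]
wrist_force: [-0.3, -0.3, -2.1]
finger_gap: 18.9
finger_force: 97.6
```

carry_out:
  targets:
    - {"travel":[0,0.02,0],"yaw":0}
    - {"travel":[0,0.03,0],"yaw":0}

```text
t: 12.95
tcp_pos: [529.9, -347.3, 90.8]
ee_rot: [0.0, 0.997, 0.071, -0.0]
wrist_force: [-1.2, -0.5, -1.7]
finger_gap: 18.7
finger_force: 97.6
```

carry_out:
  targets:
    - {"travel":[0,0.02,0],"yaw":0}
    - {"travel":[0,0.03,0],"yaw":0}

```text
t: 13.12
tcp_pos: [530.0, -348.1, 90.8]
ee_rot: [0.0, 0.997, 0.071, 0.0]
wrist_force: [-0.4, 0.2, -1.9]
finger_gap: 18.7
finger_force: 97.6
```

carry_out:
  targets:
    - {"travel":[0,0.02,0],"yaw":0}
    - {"travel":[0,0.03,0],"yaw":0}

```text
t: 13.28
tcp_pos: [530.1, -348.8, 90.8]
ee_rot: [0.0, 0.997, 0.071, -0.0]
wrist_force: [-0.1, -0.3, -1.3]
finger_gap: 18.9
finger_force: 97.6
```

carry_out:
  targets:
    - {"travel":[0,0.02,0],"yaw":0}
    - {"travel":[0,0.03,0],"yaw":0}

```text
t: 13.45
tcp_pos: [530.1, -349.1, 90.8]
ee_rot: [-0.0, 0.997, 0.071, -0.0]
wrist_force: [-0.3, 0.9, 0.1]
finger_gap: 18.9
finger_force: 97.6
```

Run:
```python
from h import *
o=r.get_obs();print(o["wrist_force"],o["wrist_torque"],o["tcp_pos"])
s=r.snapshot("scene");cv2.imwrite("pics/g.png",cv2.resize(s["frame"][95:165,250:345,::-1],(760,560),interpolation=3))
```

```text
[-0.26568824  0.89454921  0.09696884] [ 0.37782456 -0.08398007 -0.00792708] [ 530.11261905 -349.12160502   90.79030606]
```

View pics/g.png

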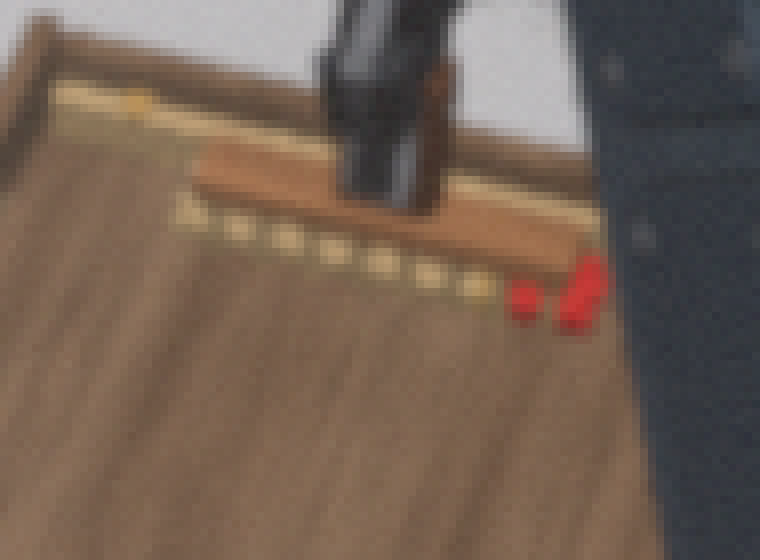

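Contact is starting: torque has risen to 0.38 N m and the motion lags. The row is closed at the red ends (590,290). I'll hold to let the reading settle.

carry_out:
  targets:
    - {"travel":[0,0,0],"yaw":0}

```text
t: 13.58
tcp_pos: [530.1, -349.1, 90.8]
ee_rot: [-0.0, 0.997, 0.071, -0.0]
wrist_force: [0.3, 2.1, -0.0]
finger_gap: 18.8
finger_force: 97.6
```

Run:
```python
from h import *
for i in range(3):
    o=r.get_obs();print(o["t"],o["wrist_force"],o["wrist_torque"],o["tcp_pos"],o["joint_torque"]);r.snapshot("top")
```

```text
13.5833 [ 0.25773612  2.06787376 -0.04064967] [ 0.32865618 -0.01986326 -0.00364447] [ 530.12248544 -349.0932859    90.79230559] [-9.28540863e-01 -4.90249157e+01 -1.34398296e+01 -3.15908594e-01
 -3.79872490e-01  1.33096817e-02]
13.6333 [ 0.03363668  2.53648381 -0.23770718] [ 0.37504378 -0.00814566 -0.0242412 ] [ 530.12416274 -349.09111372   90.80533801] [-9.70551968e-01 -4.90195084e+01 -1.34735379e+01 -3.36284414e-01
 -4.05711019e-01  1.31781190e-02]
13.6833 [-0.39879727  1.46701672  0.34641711] [ 0.42492494 -0.02332847  0.02387861] [ 530.12595925 -349.12107176   90.79450419] [-1.02576770e+00 -4.90071988e+01 -1.35085094e+01 -3.56829911e-01
 -4.32111751e-01  1.55960902e-02]
```

carry_out:
  targets:
    - {"travel":[0,0,0],"yaw":0}
    - {"travel":[0,0,0],"yaw":0}
    - {"travel":[0,0,0],"yaw":0}

```text
t: 13.98
tcp_pos: [530.1, -349.2, 90.8]
ee_rot: [-0.0, 0.997, 0.071, -0.0]
wrist_force: [0.6, 2.6, -1.1]
finger_gap: 18.6
finger_force: 97.6
```

Run:
```python
from h import *
for i in range(2):
    o=r.get_obs();print(o["t"],o["wrist_force"],o["wrist_torque"],o["tcp_pos"],o["joint_torque"]);r.snapshot("top") if i<1 else 0
```

```text
13.9833 [ 0.60823324  2.56280282 -1.05323848] [ 0.59423824 -0.00575176  0.01690537] [ 530.10022416 -349.16185278   90.79109131] [-1.38517555e+00 -4.89030898e+01 -1.37387073e+01 -4.86893244e-01
 -5.94006646e-01  1.93060428e-02]
14.0333 [ 0.05529241  2.69933194 -0.01833908] [0.58719507 0.00125101 0.0688174 ] [ 530.11392895 -349.18038388   90.80771857] [-1.44350968e+00 -4.88865638e+01 -1.37764469e+01 -5.07435221e-01
 -6.19982444e-01  1.96770206e-02]
```

carry_out:
  targets:
    - {"travel":[0,0.01,0],"yaw":0}
    - {"travel":[0,0.01,0],"yaw":0}
    - {"travel":[0,0.01,0],"yaw":0}
    - {"travel":[0,0.01,0],"yaw":0}

```text
t: 14.37
tcp_pos: [530.1, -349.2, 90.8]
ee_rot: [-0.0, 0.997, 0.071, -0.0]
wrist_force: [0.3, 4.1, 0.4]
finger_gap: 19.2
finger_force: 97.8
```

Run:
```python
from h import *
for i in range(2):
    o=r.get_obs();print(o["t"],o["wrist_force"],o["wrist_torque"],o["tcp_pos"],o["joint_torque"][[0,4]]);r.snapshot("top") if i<1 else 0
```

```text
14.3667 [0.27177885 4.11237182 0.44621955] [ 0.89837128  0.00989259 -0.01619495] [ 530.10345921 -349.24176008   90.76608726] [-2.20608093 -0.94106667]
14.4167 [-0.21317703  4.43392942  0.5126903 ] [0.92097521 0.01721248 0.05276499] [ 530.09934581 -349.26895022   90.75556145] [-2.28251629 -0.97702269]
```

carry_out:
  targets:
    - {"travel":[0,0,0],"yaw":0}
    - {"travel":[0,0,0],"yaw":0}
    - {"travel":[0,0,0],"yaw":0}
    - {"travel":[0,0,0],"yaw":0}
    - {"travel":[0,0,0],"yaw":0}

```text
t: 14.83
tcp_pos: [530.1, -349.3, 90.8]
ee_rot: [-0.0, 0.997, 0.071, -0.0]
wrist_force: [0.1, 5.6, 0.9]
finger_gap: 18.7
finger_force: 97.9
```

Run:
```python
from h import *
for i in range(2):
    o=r.get_obs();print(o["t"],o["wrist_force"],o["wrist_torque"],o["tcp_pos"],o["joint_torque"][[0,4]]);r.snapshot("top") if i<1 else 0
```

```text
14.8333 [0.14846962 5.56917417 0.87728334] [1.1283496  0.02774601 0.00902268] [ 530.08874511 -349.3128796    90.76672476] [-2.76826099 -1.20005328]
14.8833 [-0.54288242  6.22214669  1.33622897] [1.20221307 0.03795632 0.00402275] [ 530.12671336 -349.30352916   90.77698213] [-2.77111419 -1.20006043]
```

carry_out:
  targets:
    - {"travel":[0,0.01,0],"yaw":0}
    - {"travel":[0,0.01,0],"yaw":0}
    - {"travel":[0,0.01,0],"yaw":0}
    - {"travel":[0,0.01,0],"yaw":0}
    - {"travel":[0,0.01,0],"yaw":0}

```text
t: 15.3
tcp_pos: [530.1, -349.4, 90.8]
ee_rot: [-0.001, 0.997, 0.071, -0.0]
wrist_force: [-0.2, 4.4, 0.9]
finger_gap: 18.9
finger_force: 97.9
```

Run:
```python
from h import *
for i in range(2):
    o=r.get_obs();print(o["t"],o["wrist_force"],o["wrist_torque"],o["tcp_pos"],o["joint_torque"][[0,4]]);r.snapshot("top") if i<1 else 0
```

```text
15.3 [-0.21072407  4.42487838  0.92907919] [ 1.23622677 -0.01644913  0.03159838] [ 530.1021008  -349.36838454   90.76930415] [-2.95941018 -1.27369422]
15.35 [-1.50756587e-03  5.75436480e+00  1.43998574e+00] [ 1.17946542 -0.05180441  0.03165098] [ 530.11199545 -349.37471165   90.78662451] [-2.95965806 -1.27400883]
```

carry_out:
  targets:
    - {"travel":[0,0.02,0],"yaw":0}
    - {"travel":[0,0.02,0],"yaw":0}
    - {"travel":[0,0.02,0],"yaw":0}

```text
t: 15.6
tcp_pos: [530.1, -349.5, 90.8]
ee_rot: [-0.001, 0.997, 0.071, -0.0]
wrist_force: [0.5, 6.3, 2.4]
finger_gap: 19.2
finger_force: 98.1
```

Run:
```python
from h import *
for i in range(2):
    o=r.get_obs();print(o["t"],o["wrist_force"],o["wrist_torque"],o["tcp_pos"],o["joint_torque"][[0,4]]);r.snapshot("top") if i<1 else 0
```

```text
15.6 [0.46515263 6.34116081 2.40670336] [ 1.36309251 -0.04006116 -0.0120631 ] [ 530.11374467 -349.47538619   90.76944629] [-3.38775583 -1.42839476]
15.65 [0.46348618 5.78196713 1.79456021] [ 1.40408591 -0.04723191  0.0541354 ] [ 530.11046495 -349.49359927   90.77264654] [-3.37427951 -1.42736804]
```

carry_out:
  targets:
    - {"travel":[0,0.02,0],"yaw":0}
    - {"travel":[0,0.02,0],"yaw":0}
    - {"travel":[0,0.02,0],"yaw":0}

```text
t: 15.9
tcp_pos: [530.1, -349.6, 90.7]
ee_rot: [-0.001, 0.997, 0.071, -0.0]
wrist_force: [-0.5, 8.0, 2.5]
finger_gap: 18.3
finger_force: 98.1
```

Run:
```python
from h import *
for i in range(2):
    o=r.get_obs();print(o["t"],o["wrist_force"],o["wrist_torque"],o["tcp_pos"],o["joint_torque"][[0,4]]);r.snapshot("top") if i<1 else 0
```

```text
15.9 [-0.47015353  8.01595693  2.47889312] [ 1.53884241 -0.06621619 -0.01905485] [ 530.11490324 -349.59122306   90.7335992 ] [-3.79612729 -1.58199951]
15.95 [0.60419253 6.94024496 2.46093771] [ 1.51342941 -0.05668107  0.02802925] [ 530.11825946 -349.57454105   90.73897298] [-3.78117576 -1.58110823]
```

carry_out:
  targets:
    - {"travel":[0,0.02,0],"yaw":0}
    - {"travel":[0,0.035,0],"yaw":0}
    - {"travel":[0,0.035,0],"yaw":0}

```text
t: 16.2
tcp_pos: [530.1, -349.8, 90.7]
ee_rot: [-0.002, 0.997, 0.071, -0.001]
wrist_force: [-0.7, 8.9, 3.1]
finger_gap: 19.0
finger_force: 98.2
```

Run:
```python
from h import *
for i in range(3):
    o=r.get_obs();print(o["t"],o["wrist_force"],o["wrist_torque"],o["tcp_pos"],o["joint_torque"][[0,4]]);r.snapshot("top") if i<2 else 0
```

```text
16.2 [-0.69354598  8.87019709  3.09867982] [ 1.83529747 -0.06327817  0.05501961] [ 530.1182463  -349.77078433   90.7332416 ] [-4.58099484 -1.86283831]
16.25 [0.90739982 8.11017101 3.24385623] [ 1.82521647 -0.11417005  0.04284305] [ 530.16881713 -349.76369472   90.75830938] [-4.54469159 -1.85335591]
16.3 [0.99809034 8.14691247 3.71914642] [ 1.86439077 -0.13106436  0.0555995 ] [ 530.09794448 -349.73603694   90.71869694] [-4.52429652 -1.85332373]
```

carry_out:
  targets:
    - {"travel":[0,0.01,0],"yaw":0}
    - {"travel":[0,0.01,0],"yaw":0}
    - {"travel":[0,0.01,0],"yaw":0}
    - {"travel":[0,0.01,0],"yaw":0}
    - {"travel":[0,0.01,0],"yaw":0}

```text
t: 16.72
tcp_pos: [530.1, -349.8, 90.7]
ee_rot: [-0.002, 0.997, 0.071, -0.001]
wrist_force: [-0.3, 9.3, 3.7]
finger_gap: 18.9
finger_force: 98.2
```

carry_out:
  targets:
    - {"travel":[0,0,0],"yaw":0}
    - {"travel":[0,0,0],"yaw":0}
    - {"travel":[0,0,0],"yaw":0}
    - {"travel":[0,0,0],"yaw":0}

```text
t: 17.05
tcp_pos: [530.1, -349.8, 90.7]
ee_rot: [-0.002, 0.997, 0.071, -0.001]
wrist_force: [-0.5, 7.9, 3.5]
finger_gap: 18.8
finger_force: 98.2
```

carry_out:
  targets:
    - {"travel":[0,0,0],"yaw":0}
    - {"travel":[0,0,0],"yaw":0}
    - {"travel":[0,0,0],"yaw":0}
    - {"travel":[0,0,0],"yaw":0}

```text
t: 17.38
tcp_pos: [530.2, -349.8, 90.7]
ee_rot: [-0.002, 0.997, 0.071, -0.001]
wrist_force: [0.0, 8.7, 3.5]
finger_gap: 19.2
finger_force: 98.2
```

Run:
```python
from h import *
for i in range(2):
    o=r.get_obs();print(o["t"],o["wrist_force"],o["wrist_torque"],o["tcp_pos"],o["ee_rot"],o["joint_torque"][[0,4]]);s=r.snapshot("scene") if i<1 else 0
    if i<1: S=s
q=r.regions_of(S,"rake")[0];P=cloud(S,q["mask"]);B=P[abs(P[:,2]-53.5)<5];print(np.median(B[:,2]),cv2.minAreaRect(B[:,:2].astype(np.float32)))
```

```text
17.3833 [0.03092636 8.70210385 3.45360014] [ 1.92312354 -0.1244257   0.0535482 ] [ 530.15197955 -349.78019349   90.71892032] [-2.32624367e-03  9.97464692e-01  7.11223878e-02 -6.18436946e-04] [-4.717509   -1.93322048]
17.4333 [0.77410396 8.70272438 3.75079084] [ 1.95302469e+00 -1.33821690e-01  2.41233596e-04] [ 530.15627635 -349.80026167   90.73699091] [-2.30548175e-03  9.97466059e-01  7.11040110e-02 -6.04491171e-04] [-4.71741736 -1.93321332]
52.03097627086548 ((527.2564697265625, -347.5532531738281), (129.44277954101562, 29.13202476501465), 7.596173286437988)
```

The row has been held at about 8.7 N for over a second. Backing off and lifting.

carry_out:
  targets:
    - {"travel":[0,-0.05,0],"yaw":0}
    - {"travel":[0,-0.12,0],"yaw":0}
    - {"travel":[0,-0.25,0],"yaw":0}
    - {"travel":[0,-0.4,0],"yaw":0}
    - {"travel":[0,-0.6,0],"yaw":0}
    - {"travel":[0,-0.8,-0.1],"yaw":0}
    - {"travel":[0,-1.1,-0.4],"yaw":0}
    - {"travel":[0,-1.4,-0.9],"yaw":0}
    - {"travel":[0,-1.8,-1.4],"yaw":0}
    - {"travel":[0,-2.2,-1.9],"yaw":0}
    - {"travel":[0,-2.7,-2.3],"yaw":0}
    - {"travel":[0,-3.2,-2.6],"yaw":0}
    - {"travel":[0,-3.7,-2.8],"yaw":0}
    - {"travel":[0,-4.1,-2.8],"yaw":0}
    - {"travel":[0,-4.4,-2.8],"yaw":0}
    - {"travel":[0,-4.4,-2.8],"yaw":0}
    - {"travel":[0,-4.4,-2.8],"yaw":0}
    - {"travel":[0,-4.4,-2.8],"yaw":0}

```text
t: 18.98
tcp_pos: [515.0, -243.5, 160.3]
ee_rot: [0.0, 0.997, 0.071, -0.0]
wrist_force: [-0.7, -0.7, -1.3]
finger_gap: 19.1
finger_force: 97.8
```

Run:
```python
from h import *
to([503.3,-37.5,160],5.7)
s=r.snapshot("scene");cv2.imwrite("pics/i.png",cv2.resize(s["frame"][90:240,190:370,::-1],(720,600),interpolation=3))
q=r.regions_of(s,"rake")[0];P=cloud(s,q["mask"]);z=r.get_obs()["tcp_pos"][2]-81.2+44
B=P[abs(P[:,2]-z)<3];print(len(B),np.median(B[:,2]),z,cv2.minAreaRect(B[:,:2].astype(np.float32)))
A=np.c_[B[:,0]-B[:,0].mean(),B[:,1]-B[:,1].mean(),np.ones(len(B))];print(np.linalg.lstsq(A,B[:,2],rcond=None)[0])
```

```text
travel [ 0.71  -8.225  0.012] yaw 0.498 t 18.98 tcp [ 515.01 -243.55  160.31] th 8.19 F [-0.71 -0.65 -1.35]
229 122.07091828331534 123.19142799186118 ((511.1863098144531, -240.68832397460938), (131.02635192871094, 24.732458114624023), 8.039426803588867)
[-4.49858271e-03  3.60408985e-02  1.22263029e+02]
```

View pics/i.png

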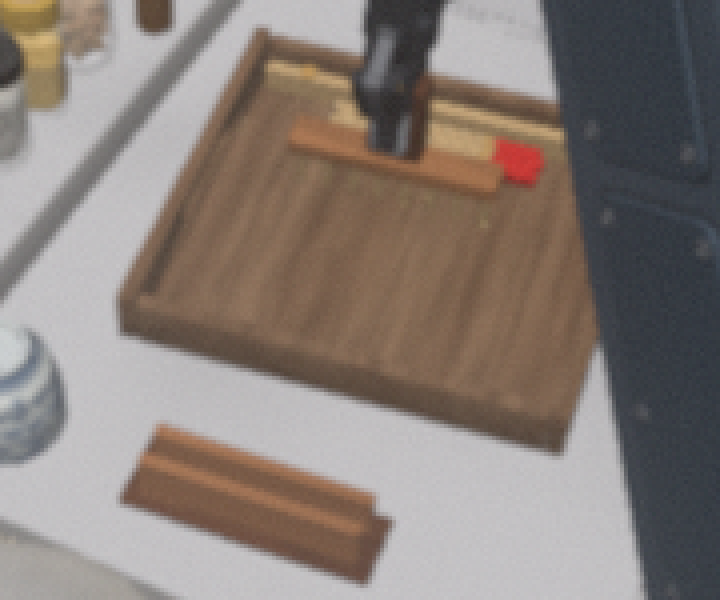

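The four sticks lie in a closed row against the fence (430,130 to 540,165). The rake is level apart from a slight tilt. Returning to the stand.

carry_out:
  targets:
    - {"travel":[0.03,-0.4,0],"yaw":0.02}
    - {"travel":[0.1,-1.0,0],"yaw":0.06}
    - {"travel":[0.15,-1.8,0],"yaw":0.1}
    - {"travel":[0.22,-2.6,0],"yaw":0.15}
    - {"travel":[0.3,-3.4,0],"yaw":0.2}
    - {"travel":[0.36,-4.2,0],"yaw":0.25}
    - {"travel":[0.43,-5.0,0],"yaw":0.3}
    - {"travel":[0.5,-5.8,0],"yaw":0.35}
    - {"travel":[0.57,-6.6,0],"yaw":0.4}
    - {"travel":[0.63,-7.3,0],"yaw":0.45}
    - {"travel":[0.68,-7.8,0],"yaw":0.5}
    - {"travel":[0.7,-8.1,0],"yaw":0.5}
    - {"travel":[0.71,-8.17,0],"yaw":0.5}
    - {"travel":[0.71,-8.17,0],"yaw":0.5}
    - {"travel":[0.71,-8.17,0],"yaw":0.5}
    - {"travel":[0.71,-8.17,0],"yaw":0.5}
    - {"travel":[0.71,-8.17,0],"yaw":0.5}
    - {"travel":[0.71,-8.17,0],"yaw":0.5}

```text
t: 20.58
tcp_pos: [503.5, -39.2, 160.8]
ee_rot: [0.0, 0.999, 0.049, 0.0]
wrist_force: [0.2, 0.2, -2.0]
finger_gap: 19.2
finger_force: 97.8
```

Run:
```python
from h import *
to([503.3,-38.8,89.6],5.7)
o=r.get_obs()["tcp_pos"]
s=r.snapshot("scene")
q=r.regions_of(s,"rake")[0];P=cloud(s,q["mask"]);z=o[2]-81.2+44
B=P[abs(P[:,2]-z)<3];print("bar",cv2.minAreaRect(B[:,:2].astype(np.float32)))
A=np.c_[B[:,0]-B[:,0].mean(),B[:,1]-B[:,1].mean(),np.ones(len(B))];print(np.linalg.lstsq(A,B[:,2],rcond=None)[0])
# tine points
u=np.array([-np.sin(np.radians(5.7)),np.cos(np.radians(5.7))])
for a,b in((3,14),(14,28)):
    T=P[(P[:,2]>o[2]-81.2+a)&(P[:,2]<o[2]-81.2+b)];Y=(T[:,:2]-o[:2])@u;Y=Y[abs(Y)<20];print("tine y off",len(Y),np.percentile(Y,[10,50,90]) if len(Y) else 0)
```

```text
travel [-0.006 -0.016  2.848] yaw -0.014 t 20.58 tcp [503.49 -39.19 160.8 ] th 5.63 F [ 0.2   0.15 -2.  ]
bar ((501.18109130859375, -37.31028747558594), (132.5245361328125, 25.191116333007812), 5.939834117889404)
[-2.06683287e-03  1.34174972e-02  1.22814661e+02]
tine y off 66 [1.31224871 2.7555577  4.10403071]
tine y off 19 [1.86798792 3.05128116 4.106033  ]
```

carry_out:
  targets:
    - {"travel":[0,0,0.4],"yaw":0}
    - {"travel":[0,0,0.8],"yaw":0}
    - {"travel":[0,0,1.2],"yaw":0}
    - {"travel":[0,0,1.5],"yaw":0}
    - {"travel":[0,0,1.75],"yaw":0}
    - {"travel":[0,0,1.95],"yaw":0}
    - {"travel":[0,0,2.1],"yaw":0}
    - {"travel":[0,0,2.2],"yaw":0}
    - {"travel":[0,0,2.2],"yaw":0}

```text
t: 21.43
tcp_pos: [503.2, -38.4, 105.3]
ee_rot: [-0.0, 0.999, 0.05, -0.0]
wrist_force: [-0.2, -0.5, -1.2]
finger_gap: 19.1
finger_force: 97.9
```

carry_out:
  targets:
    - {"travel":[0,0,0.08],"yaw":0}
    - {"travel":[0,0,0.16],"yaw":0}
    - {"travel":[0,0,0.24],"yaw":0}
    - {"travel":[0,0,0.32],"yaw":0}
    - {"travel":[0,0,0.4],"yaw":0}
    - {"travel":[0,0,0.48],"yaw":0}
    - {"travel":[0,0,0.54],"yaw":0}
    - {"travel":[0,0,0.58],"yaw":0}
    - {"travel":[0,0,0.58],"yaw":0}
    - {"travel":[0,0,0.58],"yaw":0}

```text
t: 22.27
tcp_pos: [503.3, -38.5, 91.2]
ee_rot: [-0.0, 0.999, 0.05, -0.0]
wrist_force: [0.2, 0.2, -0.4]
finger_gap: 18.5
finger_force: 97.9
```

Run:
```python
from h import *
to([503.3,-38.8,89.3],5.7)
```

```text
travel [-0.003  0.011  0.078] yaw -0.002 t 22.27 tcp [503.35 -38.51  91.25] th 5.69 F [ 0.19  0.23 -0.38]
```

carry_out:
  targets:
    - {"travel":[0,0,0.03],"yaw":0}
    - {"travel":[0,0,0.05],"yaw":0}
    - {"travel":[0,0,0.07],"yaw":0}
    - {"travel":[0,0,0.07],"yaw":0}
    - {"travel":[0,0,0.07],"yaw":0}

```text
t: 22.68
tcp_pos: [503.4, -38.5, 89.6]
ee_rot: [-0.0, 0.999, 0.05, 0.0]
wrist_force: [0.6, 0.5, -1.4]
finger_gap: 18.5
finger_force: 97.9
```

carry_out:
  targets:
    - {"travel":[0,0,0.02],"yaw":0}
    - {"travel":[0,0,0.03],"yaw":0}
    - {"travel":[0,0,0.03],"yaw":0}

```text
t: 22.93
tcp_pos: [503.4, -38.5, 89.3]
ee_rot: [0.0, 0.999, 0.05, 0.0]
wrist_force: [-2.1, -0.1, 5.0]
finger_gap: 18.7
finger_force: 99.0
```

carry_out:
  targets:
    - {"travel":[0,0,0.01],"yaw":0}
    - {"travel":[0,0,0.02],"yaw":0}
    - {"travel":[0,0,0.02],"yaw":0}

```text
t: 23.18
tcp_pos: [503.4, -38.5, 89.3]
ee_rot: [0.0, 0.999, 0.05, 0.0]
wrist_force: [-2.0, 0.0, 8.5]
finger_gap: 19.0
finger_force: 99.4
```

Seated on the stand with an 8.5 N reaction. Backing off slightly and releasing.

carry_out:
  targets:
    - {"travel":[0,0,-0.02],"yaw":0}
    - {"travel":[0,0,-0.02],"yaw":0}
    - {"travel":[0,0,-0.02],"yaw":0}
    - {"travel":[0,0,-0.02],"yaw":0}
    - {"travel":[0,0,-0.02],"yaw":0}
    - {"travel":[0,0,-0.02],"yaw":0}
    - {"travel":[0,0,-0.02],"yaw":0}
    - {"travel":[0,0,-0.02],"yaw":0}
  claw: 0.7
  grip_force: 20

```text
t: 23.85
tcp_pos: [503.4, -38.5, 88.7]
ee_rot: [-0.0, 0.999, 0.05, -0.0]
wrist_force: [-0.2, -0.3, -0.1]
finger_gap: 59.9
finger_force: 0.0
```

carry_out:
  targets:
    - {"travel":[0,0,-0.3],"yaw":0}
    - {"travel":[0,0,-0.8],"yaw":0}
    - {"travel":[0,0,-1.4],"yaw":0}
    - {"travel":[0,0,-2.2],"yaw":0}
    - {"travel":[0,0,-3.0],"yaw":0}
    - {"travel":[0,0,-3.8],"yaw":0}
    - {"travel":[0,0,-4.6],"yaw":0}
    - {"travel":[0,0,-5.2],"yaw":0}
    - {"travel":[0,0,-5.6],"yaw":0}
    - {"travel":[0,0,-5.6],"yaw":0}
    - {"travel":[0,0,-5.6],"yaw":0}
    - {"travel":[0,0,-5.6],"yaw":0}

```text
t: 24.85
tcp_pos: [502.8, -38.3, 228.4]
ee_rot: [-0.0, 0.999, 0.05, -0.0]
wrist_force: [-0.3, 0.0, -0.8]
finger_gap: 59.9
finger_force: 0.0
```

Run:
```python
from h import *
s=r.snapshot("scene");print(r.get_obs()["t"],r.get_obs()["tcp_pos"])
cv2.imwrite("pics/j.png",cv2.resize(s["frame"][90:250,160:370,::-1],(787,600),interpolation=3))
P=cloud(s,r.regions_of(s,"rake")[0]["mask"])
for z0,z1 in((47,57),(100,112)):
    B=P[(P[:,2]>z0)&(P[:,2]<z1)];print(np.median(B[:,2]),cv2.minAreaRect(B[:,:2].astype(np.float32)))
for n in("stick_1","tea_cup"):print([(np.round(x["position"],1),round(x["p"],2)) for x in r.landmark_of(s,n)][:5])
```

```text
24.9 [502.6902376  -38.30976622 228.10169178]
50.733100935776946 ((499.631591796875, -36.584625244140625), (131.4105987548828, 25.6727352142334), 5.790459632873535)
109.07186133902171 ((500.1752624511719, -36.29533004760742), (22.48590850830078, 34.78486633300781), 86.77444458007812)
[(array([ 530.7, -357. ,    6.6]), 0.74), (array([ 531.3, -370.8,    8.9]), 0.69), (array([ 534.8, -365.3,    5.7]), 0.64), (array([ 537.4, -376. ,    7.3]), 0.39)]
[(array([677.1, -31.2,  -2.2]), 0.55)]
```

View pics/j.png

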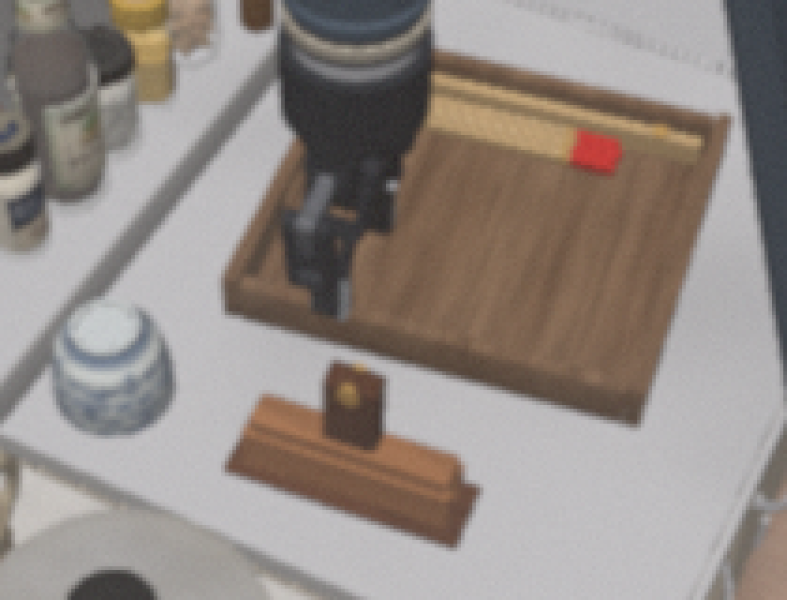

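The rake stands in its stand (350,440), the four sticks lie flat and closed on the fence (550,135), and the cup is where it was. The gripper is clear, so I'm handing in.

```bash
python3 -c "
from rig import r
print(r.close_job())"
```

```text
the job is handed in; nothing more can be done
None
```

I combed the four sticks into a flat, closed row on the fence bar and held the rake on it at about 8.7 N for just over a second. The rake is back in its stand, and I handed the job in at about 25 s; no verdict was returned.

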